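# Unclip the battery box cover and take out the spent battery

## Robot

A 6-joint arm with a two-finger parallel gripper is mounted at the origin on a cart in front of the work surface, level with it; the furniture and walls round the work are solid. World frame = base frame: x ahead of the robot, y to its left, z up, the work surface at z = 0. Lengths are in m, angles in rad, forces in N, time in s.
With the tool pointing down it reaches from about 0.375 to 0.975 m from the base axis. Payload 3.8 kg.
Tool frame: the origin (TCP) lies midway between the tips of the shut fingers; the grasp point (between the pads) lies 19 mm behind it; z points along the fingers, y is the line along which they close (so a half turn about z gives the same grasp; the last joint's range is limited). The gripper opens to 88 mm and grips with 3 to 60 N. Pads are 18 mm wide; open, the fingers measure 123 mm over their backs; the gripper's body (75 mm by 187 mm) begins 45 mm behind the grasp point.
Start: joints at [-1.313, 0.264, 1.604, -0, 1.274, -0.037], TCP at [0.196, -0.646, 0.239] pointing down, gripper open.
Joint ranges: [-2.63, 2.63], [-0.94, 2.18], [0.31, 2.57], [-1.31, 4.45], [0, 2.66], [-2.55, 2.55]. Speed limits (rad/s): [2.57, 2.57, 3.14, 3.14, 3.14, 3.14].

## Interface

Orientations are given as a rotation vector (axis times angle).
In Python, from cell import manip, inverse_kinematics, cams, order gives the robot as it stands. Calls block until the motion is done:
- manip.move_pose(position, orientation): joint-space move of the TCP to a pose.
- manip.move_linear(position, rate=0.15, rot=None): straight line of the TCP; rot=None keeps the orientation; rate is the mean speed in m/s.
- manip.set_joints(angles): joint-space move.
- manip.set_gripper(opening, force=None): finger opening in m; force is the grip in N (None keeps the last); returns when the fingers have stopped.
- manip.dwell(seconds).
- inverse_kinematics(position, orientation): joint angles nearest the present ones, or None.
- manip.state(): the state.
- cams.capture(name): name is "scene" or "top" or "wrist"; returns a dict with "image" (420x560x3 uint8, blue, green, red), "z_map" (420x560 float32, m along the optical axis (not along the pixel's ray), 0 where there is no reading), "intrinsics" (3x3 intrinsics, pixels), "position" and "orientation" of the camera in the world; the wrist camera has in their place "T_tool_cam" (4x4, takes a point from camera to tool coordinates, whose origin is the TCP and whose axes are the flange's). Camera axes: x right, y down, z forward; pixel columns grow to the right and rows downward; lengths in m; the calibration is good to about 2 mm. A picture is of the moment at which its call begins: read the wrist's pose just before it.
A pose or a line that the arm cannot do raises manip.IKError and nothing moves.
- order.close_job(): hands the job in; it is judged then, once.
The state is a dict: "clock": time; "joint_pos": joint angles; "joint_velocities": joint speeds; "tau": joint torques, N m; "tool_pos": TCP position; "tcp_rot": TCP orientation; "contact_force": force on the tool from outside, world axes, zero at the start; "moment": the same for the moment, N m; "gripper_width": finger opening in m; "grasp_force": force on a finger pad.
Only numpy, scipy, OpenCV 4.12 (cv2) and the standard library are available. Lean on these libraries where they do the work, as an engineer would, in place of code of your own. Each camera call takes 0.05 s, during which the arm holds its last target. There are 200 camera calls.

## Task

The battery in the small grey battery box is spent. Press the two snap tabs on the sides of its white cover inward together and, keeping them pressed, lift the cover straight off; stand the cover right way up in the steel tray, and only then take the battery out and lay it on its side (not on end) in the tray beside the cover. Leave the things lying about the worktop where they are.

Things in the scene. Friction and masses are not known exactly. Their poses are not given: they have to be found in the camera images.
- battery_box: grey plastic box fixed to the worktop, 90 (its x) x 60 (its y) x 30 mm high, on a flange 116 x 76 x 4 mm; origin at the centre of its underside, z up. Its flat rim is 30 mm above the worktop. The battery lies on its midline in a cradle whose lips stand 2 mm above the rim. The box may stand left or right of the tray
- cover_mid (a point): middle of the loose white cover (80 g), midway between its two tab pads: 10 mm above the box's rim (40 mm above the worktop) while seated; axes then as the box's. Cover 84 (x) x 48 (y) mm; its top is 24 mm above this point, its wall edges 10 mm below. Its tongues and tabs reach 20 mm below, into the box; put down on a flat surface it stands on these, this point 20 mm up
- tab_left_pad (a point): centre of the face of the ribbed finger pad on the springy tab in the middle of the cover's long +y side: 22 mm wide (x), 10 mm high, 28 mm from cover_mid, 4 mm proud of the cover's wall. 56 mm over both pads. Below it the box's rim reaches out to 30 mm from the midline: fingertips must stay above the rim
- tab_right_pad (a point): the same for the tab on the cover's -y side
- tab_left (a joint): the tab on the cover's +y side, hinged 19 mm above its pad's centre: 0 rad at rest, grows as it is pressed inward, stops at 0.13. A hook at its foot catches under the box's rim and is free above about 0.10; the cover comes off only while both tabs are pressed in. About 4 N on the pad presses it home (2.5 mm at the pad); it springs back
- tab_right (a joint): the same on the cover's -y side
- battery_mid (a point): centre of the loose block battery, 46 (x) x 17.5 (y) x 26.5 (z) mm, 46 g, dark with a bright metal band near one end, two small studs 2.5 mm long on its +x end face. Under the cover it lies on its narrow side, lengthwise along the box, its centre 11.25 mm and its top 24.5 mm above the rim, its underside 2 mm below the rim; it is loose and lifts straight up
- tray: fixed stainless steel tray, open on top, 150 (its x) x 220 (its y) mm outside, 22 mm high, floor 3 mm thick, walls 3 mm, rim flange out to 160 x 230 mm; origin at the centre of its underside. Empty at the start; cover and battery fit side by side along its y
- tweezers: bystander: metal tweezers, 122 mm long, 10 mm high, lying crosswise in front of the box (its -x side)
- marker: bystander: marker pen, 136 mm long, 12 mm thick, lying crosswise behind the box (its +x side)
- timer: bystander: white bench timer, 66 x 62 x 19 mm. Farther right, beyond x = 0.55 m with y below -0.12 m, stands the room's tall reagent rack: swing the arm past it drawn in
- reagent_bottle: bystander: white bottle with blue cap, 62 mm across, 137 mm high, at the back
There are look-alikes about, which are no part of the job. What is shaped like the battery_box but green is not meant.

How it is judged:
On the way, in this order (a step that is already met when the one before it is completed fails the run):
1. both tabs are pressed in while the cover is still seated on the box (value of joint each of tab_left, tab_right above 0.08 rad and distance between cover_mid and battery_box below 0.046 m), for 0.05 s.
2. the cover stands upright in the tray, tabs released, while the battery still lies in the box (x of cover_mid in the frame of tray between -0.075 and 0.075 m and y of cover_mid in the frame of tray between -0.11 and 0.11 m and z of cover_mid in the frame of tray below 0.03 m and angle between cover_mid's own z axis and vertical below 0.15 rad and value of joint each of tab_left, tab_right below 0.05 rad and distance between battery_mid and battery_box below 0.05 m), for 0.2 s.
At the end, for the whole second after the job is handed in: the cover stands on the tray's floor right way up (within 0.15 rad, its middle under 30 mm above the worktop), the battery lies on one of its long sides on the tray's floor beside it (its centre under 22 mm above the worktop, at least 28 mm from the cover's middle), both inside the tray's walls (x of cover_mid in the frame of tray between -0.075 and 0.075 m and y of cover_mid in the frame of tray between -0.11 and 0.11 m and z of cover_mid in the frame of tray below 0.03 m and angle between cover_mid's own z axis and vertical below 0.15 rad and x of battery_mid in the frame of tray between -0.075 and 0.075 m and y of battery_mid in the frame of tray between -0.11 and 0.11 m and z of battery_mid in the frame of tray below 0.022 m and horizontal distance between cover_mid and battery_mid above 0.028 m); the robot touches nothing.
It fails at once if a bystander is moved by more than 25 mm (distance of any of tweezers, marker, timer, reagent_bottle from where it was at the start of the episode above 0.025 m).
It also fails if it takes over 72 s, if anything falls off the work surface, if the arm or the gripper's body presses on something with over 40 N, if the wrist force passes 120 N, or if a joint passes its speed limit or range.

## Working session

There is one attempt and no reset: what is moved stays moved. The work goes in short steps, each a Python script; the robot and the scene stay as the last script left them, time stands still between calls to the robot, and variables do not carry over. Pictures are saved under pics/ and viewed, at most 10 in all, crops included, and the job is handed in when it is done.

```bash
mkdir -p pics; ls
python3 - <<'E'
from cell import manip,cams
import cv2,numpy as np
for n in("top","scene"):
    c=cams.capture(n); cv2.imwrite(f"pics/{n}0.png",c["image"]); np.savez(f"{n}0.npz",**c)
    print(n,c["intrinsics"].tolist(),c["position"],c["orientation"])
print(manip.state())
E
```

```text
pics
top [[389.61738067238446, 0.0, 284.57047660746093], [0.0, 389.61738067238446, 213.46353108326204], [0.0, 0.0, 1.0]] [0.404411   0.13246953 0.91308379] [-2.14914343  2.1025573  -0.16362038]
scene [[457.0568217214115, 0.0, 275.9395157191645], [0.0, 457.0568217214115, 206.26569051608692], [0.0, 0.0, 1.0]] [-0.05084303  0.48960054  0.72168848] [-1.3212269   2.19633987 -0.97369318]
{'clock': 0.1, 'joint_pos': array([-1.31290342e+00,  2.64631028e-01,  1.60518969e+00,  6.86594785e-06,
        1.27375961e+00, -3.68671346e-02]), 'joint_velocities': array([-0.00048406, -0.00104741, -0.00342654,  0.00057529, -0.00029299,
       -0.00044585]), 'tau': array([ 1.33433599e-05, -5.03622580e+01, -3.58070827e+01,  7.30645470e-02,
        2.33260298e-02, -7.03640580e-05]), 'tool_pos': array([ 0.1959529 , -0.64526356,  0.23756986]), 'tcp_rot': array([-3.10558091e+00, -4.61040315e-01,  3.33887191e-04]), 'contact_force': array([-0.07170163,  1.17983843,  0.65932825]), 'moment': array([-0.05096805, -0.0158585 ,  0.0104917 ]), 'grasp_force': 0.0, 'gripper_width': 0.0881587604926852}
```

View pics/top0.png

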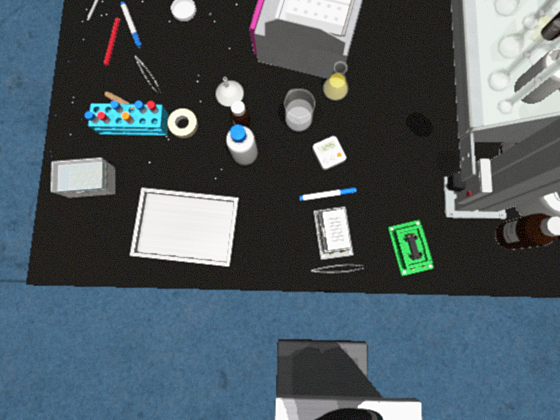

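View pics/scene0.png

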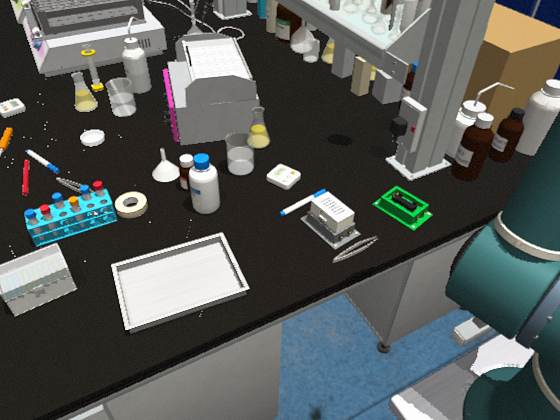

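The top view shows three box-like things. The grey box with the white labelled cover is at (334,232), the green box with a dark battery at (410,248) is the excluded look-alike, and the white timer is at (329,152). The grey one fits: it has a white cover, tweezers in front at (338,268), and a marker behind at (328,194). The tray is at (185,228). Next I measure both and check an enlarged crop.

```bash
cat > h.py <<'E'
import cv2,numpy as np
from scipy.spatial.transform import Rotation as R
def ray(c,uv,z,T=None):
    """pixels -> world points on the plane at height z"""
    uv=np.atleast_2d(uv).astype(float); K=c["intrinsics"]
    d=np.c_[uv,np.ones(len(uv))]@np.linalg.inv(K).T
    Rm,p=(T[:3,:3],T[:3,3]) if T is not None else (R.from_rotvec(c["orientation"]).as_matrix(),c["position"])
    d=d@Rm.T
    return p+d*((z-p[2])/d[:,2])[:,None]
def down(yaw):  # tool down; tool y axis at angle yaw from world +y (mod pi)
    c,s=np.cos(yaw),np.sin(yaw)
    y=np.array([-s,c,0]); z=np.array([0,0,-1.]); x=np.cross(y,z)
    return R.from_matrix(np.c_[x,y,z]).as_rotvec()
def cloud(c,T=None):
    """world point for every pixel from z_map"""
    v,u=np.indices(c["z_map"].shape); K=c["intrinsics"]; z=c["z_map"]
    P=np.dstack([(u-K[0,2])/K[0,0]*z,(v-K[1,2])/K[1,1]*z,z])
    Rm,p=(T[:3,:3],T[:3,3]) if T is not None else (R.from_rotvec(c["orientation"]).as_matrix(),c["position"])
    return P@Rm.T+p
E
python3 - <<'E'
from h import *
c=dict(np.load("top0.npz")); im=c["image"]; P=cloud(c)
def rect(mask,z):
    cs,_=cv2.findContours(mask.astype(np.uint8),0,2); k=max(cs,key=cv2.contourArea)
    b=cv2.boxPoints(cv2.minAreaRect(k)); w=ray(c,b,z)[:,:2]
    e=[w[1]-w[0],w[2]-w[1]]
    print(b.round(1).tolist(),"ctr",w.mean(0).round(4),[(np.linalg.norm(a).round(4),np.degrees(np.arctan2(a[1],a[0])).round(1)) for a in e])
g=im.min(2)
def win(u0,u1,v0,v1):
    m=np.zeros(g.shape,bool); m[v0:v1,u0:u1]=1; return m
rect(win(115,250,180,275)&(g>100),.022)
rect(win(308,362,202,262)&(g>60),.004)
rect(win(308,362,202,262)&(P[...,2]>.055)&(P[...,2]<.08),.064)
for n,u,v in(("box",334,232),("timer",329,152),("marker",328,194),("tweez",338,268),("tray",185,228),("bottle",240,135)): print(n,P[v,u].round(3))
s=dict(np.load("scene0.npz"))["image"][170:270,270:440]
a=cv2.resize(im[180:280,290:440],(600,400),interpolation=2); b=cv2.resize(s,(680,400),interpolation=2)[:, :]
cv2.imwrite("pics/crop.png",cv2.resize(np.vstack([cv2.resize(a,(450,300)),cv2.resize(b,(450,265))]),None,fx=1,fy=1))
E
```

```text
[[128.8000030517578, 255.5], [136.60000610351562, 185.5], [238.39999389648438, 196.8000030517578], [230.60000610351562, 266.79998779296875]] ctr [0.523  0.3818] [(np.float64(0.1649), np.float64(-1.2)), (np.float64(0.2429), np.float64(-95.3))]
[[312.20001220703125, 210.0], [345.79998779296875, 204.89999389648438], [353.5, 255.3000030517578], [320.0, 260.5]] ctr [0.5169 0.0343] [(np.float64(0.0805), np.float64(-79.9)), (np.float64(0.12), np.float64(-171.6))]
[[321.8999938964844, 212.10000610351562], [343.79998779296875, 208.8000030517578], [349.5, 246.60000610351562], [327.6000061035156, 249.89999389648438]] ctr [0.5166 0.0346] [(np.float64(0.0491), np.float64(-80.1)), (np.float64(0.0843), np.float64(-171.7))]
box [0.51  0.038 0.063]
timer [0.709 0.045 0.016]
marker [0.608 0.046 0.009]
tweez [ 0.435  0.022 -0.001]
tray [0.52  0.384 0.001]
bottle [0.702 0.243 0.137]
```

View pics/crop.png

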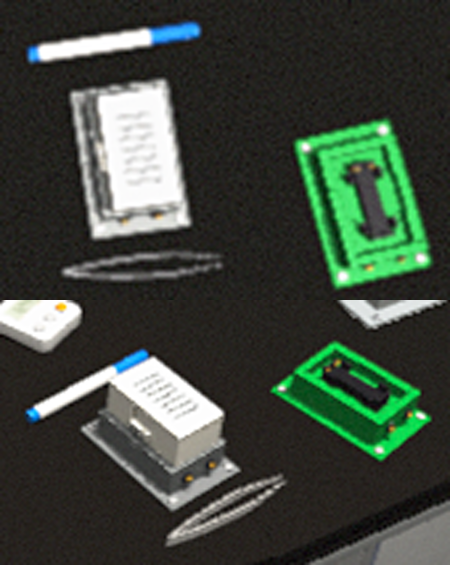

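The crop confirms the grey box with its seated white cover: tweezers lie in front, the marker behind, and the empty green look-alike is to the right. I draw the arm in, swing to above the box, and look from close by.

```bash
cat >> h.py <<'E'
from cell import manip,cams,inverse_kinematics,order
def wrist(name):
    s=manip.state(); c=cams.capture("wrist")
    T=np.eye(4); T[:3,:3]=R.from_rotvec(s["tcp_rot"]).as_matrix(); T[:3,3]=s["tool_pos"]
    cv2.imwrite(f"pics/{name}.png",c["image"]); return c,T@c["T_tool_cam"]
E
python3 - <<'E'
from h import *
az=np.arctan2(-.646,.196)
s=manip.state()
manip.move_linear([.43*np.cos(az),.43*np.sin(az),.30],rate=.25)
j=manip.state()["joint_pos"].copy(); j[0]=0.07; manip.set_joints(j)
yaw=np.radians(8.3)
manip.move_pose([.517,.0345,.24],down(yaw))
s=manip.state(); print(s["clock"],s["tool_pos"],s["joint_pos"],s["contact_force"])
c,T=wrist("w1"); np.savez("w1.npz",T=T,**c)
P=cloud(c,T); m=((P[...,2]>.057)&(P[...,2]<.072)&(np.hypot(P[...,0]-.517,P[...,1]-.0345)<.08)).astype(np.uint8)
print(m.sum(),P[...,2][m>0].mean() if m.sum() else 0)
k=max(cv2.findContours(m,0,2)[0],key=cv2.contourArea)
b=cv2.boxPoints(cv2.minAreaRect(k)); w=ray(c,b,.064,T)[:,:2]; e=[w[1]-w[0],w[2]-w[1]]
print(b.tolist(),w.mean(0),[(np.linalg.norm(a),np.degrees(np.arctan2(a[1],a[0]))) for a in e])
E
```

```text
4.7167 [0.51699091 0.03420515 0.24015575] [ 1.79662046e-02 -3.58090239e-02  1.93332691e+00  3.64932796e-05
  1.24391667e+00 -1.69639891e+00] [ 0.25594057 -0.92833679 -0.14788308]
3274 0.06450883292306117
[[257.0, 227.0], [257.0, 152.0], [301.0, 152.0], [301.0, 227.0]] [0.51794909 0.0319503 ] [(np.float64(0.08383527305966827), np.float64(-172.94827696037308)), (np.float64(0.04669770919383208), np.float64(98.19986865653291))]
```

View pics/w1.png

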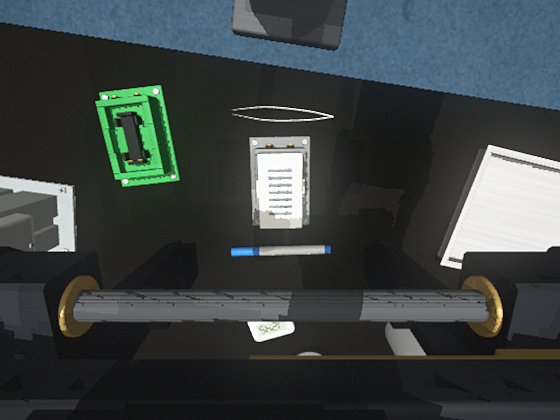

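The wrist view shows the box centred at about (279,185) and square to the image, so yaw 8.3° is right. Tweezers are above it at (282,113), the marker below at (280,250), and the tray at the right. I descend, re-measure at mid-height, then close gently and read the sideways force.

Run:
```python
from h import *
yaw=np.radians(8.3); xy=np.array([.5175,.0332]); ax=np.array([np.cos(yaw),np.sin(yaw)]); ay=np.array([-ax[1],ax[0]])
manip.move_linear([*xy,.14])
manip.dwell(.2)
c,T=wrist("w2"); P=cloud(c,T); m=((P[...,2]>.057)&(P[...,2]<.072)&(np.hypot(P[...,0]-.517,P[...,1]-.0345)<.08)).astype(np.uint8)
k=max(cv2.findContours(m,0,2)[0],key=cv2.contourArea)
b=cv2.boxPoints(cv2.minAreaRect(k)); w=ray(c,b,.064,T)[:,:2]; e=[w[1]-w[0],w[2]-w[1]]
print(b.tolist(),w.mean(0),[(np.linalg.norm(a),np.degrees(np.arctan2(a[1],a[0]))) for a in e])
print("err x,y box",(w.mean(0)-xy)@ax,(w.mean(0)-xy)@ay)
s=manip.state(); print(s["tool_pos"],s["contact_force"],s["clock"])
```

```text
[[249.0, 161.0], [312.0, 161.0], [312.0, 265.0], [249.0, 265.0]] [0.51865383 0.0323929 ] [(np.float64(0.04672101202452536), np.float64(98.27707574013172)), (np.float64(0.08425467926236166), np.float64(9.87875955796479))]
err x,y box 0.0010252332215982844 -0.000965209704527501
[0.51834857 0.03322106 0.14117911] [0.65509974 0.24414036 0.84576083] 5.8333
```

Run:
```python
from h import *
def pr(t):
    s=manip.state(); f=s["contact_force"]; ay=np.array([-np.sin(np.radians(8.3)),np.cos(np.radians(8.3)),0])
    print(t,round(s["clock"],2),s["tool_pos"].round(4),"w",round(s["gripper_width"],4),"gf",round(s["grasp_force"],2),"F",f.round(2),"Fy",(f@ay).round(2))
manip.move_linear([.518,.0327,.07],rate=.1); manip.dwell(.2); pr("70")
manip.move_linear([.518,.0327,.0345],rate=.06); manip.dwell(.2); pr("down")
manip.set_gripper(.060,force=4); manip.dwell(.2); pr("60")
manip.set_gripper(.0545,force=4); manip.dwell(.3); pr("54.5")
```

```text
70 6.88 [0.5188 0.0327 0.0709] w 0.0881 gf 0.0 F [-0.2  -0.53  0.75] Fy -0.5
down 7.83 [0.5185 0.0327 0.035 ] w 0.088 gf 0.0 F [0.42 0.11 0.94] Fy 0.05
60 8.61 [0.518  0.0327 0.0345] w 0.06 gf 0.0 F [-0.25 -0.36  0.59] Fy -0.33
54.5 9.21 [0.5179 0.0327 0.0345] w 0.0546 gf 2.02 F [-0.12  0.69 -0.4 ] Fy 0.7
```

Run:
```python
from h import *
def pr(t):
    s=manip.state(); f=s["contact_force"]; ay=np.array([-np.sin(np.radians(8.3)),np.cos(np.radians(8.3)),0])
    print(t,round(s["clock"],2),s["tool_pos"].round(4),"w",round(s["gripper_width"],4),"gf",round(s["grasp_force"],2),"F",f.round(2),"Fy",(f@ay).round(2))
manip.set_gripper(.044,force=18); manip.dwell(.4); pr("grip")
s=manip.state()
if s["grasp_force"]>8:
    manip.move_linear([.518,.0327,.042],rate=.03); manip.dwell(.2); pr("lift7")
    if manip.state()["contact_force"][2]>-8:
        manip.move_linear([.518,.0327,.12],rate=.08); manip.dwell(.2); pr("up")
        c=cams.capture("scene"); cv2.imwrite("pics/s1.png",cv2.resize(c["image"][100:300,220:460],None,fx=2.5,fy=2.5))
        c=cams.capture("top"); np.savez("top1.npz",**c)
```

```text
grip 9.83 [0.5179 0.0328 0.0345] w 0.0508 gf 18.0 F [-1.03  1.9  -0.99] Fy 2.03
lift7 10.43 [0.5182 0.0327 0.0421] w 0.0507 gf 17.99 F [-0.4   0.39 -0.33] Fy 0.45
up 11.76 [0.5175 0.0327 0.1193] w 0.0509 gf 17.99 F [-0.41  0.35 -1.6 ] Fy 0.4
```

View pics/s1.png

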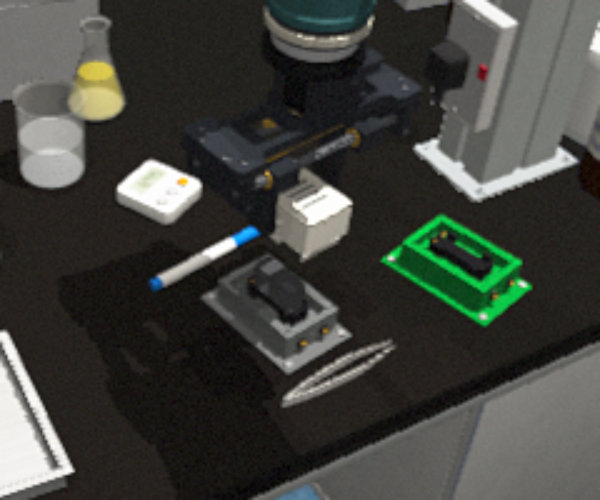

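The cover is off in the fingers at about (315,215), and the battery is still lying in the grey box at about (280,290). Next the cover goes into the far half of the tray.

Run:
```python
from h import *
def pr(t):
    s=manip.state(); print(t,round(s["clock"],2),s["tool_pos"].round(4),"w",round(s["gripper_width"],4),"gf",round(s["grasp_force"],2),"F",s["contact_force"].round(2))
yt=np.radians(-3.2); p=np.array([.523,.382])+.045*np.array([-np.sin(yt),np.cos(yt)])
q=inverse_kinematics([*p,.14],down(yt)); print(q)
manip.move_linear([*p,.14],rate=.2,rot=down(yt)); manip.dwell(.2); pr("above")
manip.move_linear([*p,.04],rate=.12); manip.dwell(.2); pr("40")
manip.move_linear([*p,.0182],rate=.04); manip.dwell(.3); pr("down")
z=.0182
while manip.state()["contact_force"][2]<3 and z>.0155:
    z-=.0007; manip.move_linear([*p,z],rate=.02); manip.dwell(.1)
pr("touch")
manip.set_gripper(.068); manip.dwell(.3); pr("open")
manip.move_linear([*p,.13],rate=.12); manip.dwell(.2); pr("up")
c=cams.capture("scene"); cv2.imwrite("pics/s2.png",cv2.resize(c["image"][150:350,90:390],None,fx=2,fy=2))
c,T=wrist("w3"); P=cloud(c,T); m=(P[...,2]>.04)&(P[...,2]<.055)&(np.hypot(P[...,0]-p[0],P[...,1]-p[1])<.07)
print(m.sum(),P[m].mean(0),P[m].std(0))
```

```text
[ 0.64547672  0.33991074  1.69407278  0.          1.10760914 -0.86946907]
above 14.18 [0.5256 0.4264 0.14  ] w 0.0507 gf 17.99 F [-0.45  0.3  -0.97]
40 15.37 [0.5262 0.4275 0.0413] w 0.0511 gf 17.99 F [ 0.72 -0.64 -1.93]
down 16.36 [0.5256 0.427  0.0184] w 0.0506 gf 17.99 F [-0.84  0.37 -1.1 ]
touch 17.41 [0.5255 0.427  0.0166] w 0.0511 gf 17.99 F [-1.56 -1.67  4.6 ]
open 18.15 [0.5255 0.4269 0.0161] w 0.0683 gf 0.0 F [-0.72 -0.63  0.93]
up 19.45 [0.525  0.4265 0.1287] w 0.0678 gf 0.0 F [ 0.32 -0.52 -0.06]
6114 [0.52379594 0.42557376 0.04750223] [0.02415527 0.01378145 0.00079416]
```

View pics/s2.png

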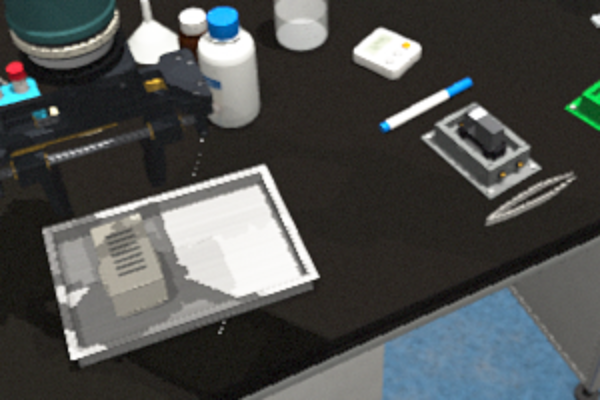

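The cover stands upright in the tray at about (130,265), top at 47.5 mm as expected. The battery, with its bright band, is in the box at about (483,132). I go back over the box and locate the battery.

Run:
```python
from h import *
yaw=np.radians(8.3); ax=np.array([np.cos(yaw),np.sin(yaw)]); ay=np.array([-ax[1],ax[0]]); xy=np.array([.518,.0327])
manip.move_linear([*xy,.14],rate=.2,rot=down(yaw)); manip.set_gripper(.050); manip.dwell(.2)
c,T=wrist("w4"); P=cloud(c,T); d=P[...,:2]-xy; bx,by=d@ax,d@ay
m=((P[...,2]>.047)&(P[...,2]<.062)&(abs(bx)<.05)&(abs(by)<.035)).astype(np.uint8)
k=max(cv2.findContours(m,0,2)[0],key=cv2.contourArea)
b=cv2.boxPoints(cv2.minAreaRect(k)); w=ray(c,b,.0545,T)[:,:2]; e=[w[1]-w[0],w[2]-w[1]]
print(b.tolist(),w.mean(0),[(np.linalg.norm(a),np.degrees(np.arctan2(a[1],a[0]))) for a in e])
print("off",(w.mean(0)-xy)@ax,(w.mean(0)-xy)@ay,"z",P[...,2][m>0].mean(),manip.state()["clock"])
u,v=b.mean(0).astype(int); cv2.imwrite("pics/w4c.png",cv2.resize(c["image"][max(v-80,0):v+80,u-100:u+100],None,fx=3,fy=3))
```

```text
[[271.0, 184.0], [292.0, 184.0], [292.0, 242.0], [271.0, 242.0]] [0.51882858 0.03281216] [(np.float64(0.016477215567553497), np.float64(98.27627824454396)), (np.float64(0.04858437691927734), np.float64(8.867709170179763))]
off 0.0008360895545269325 -8.627819644721123e-06 z 0.05472129684059477 22.3833
```

View pics/w4c.png

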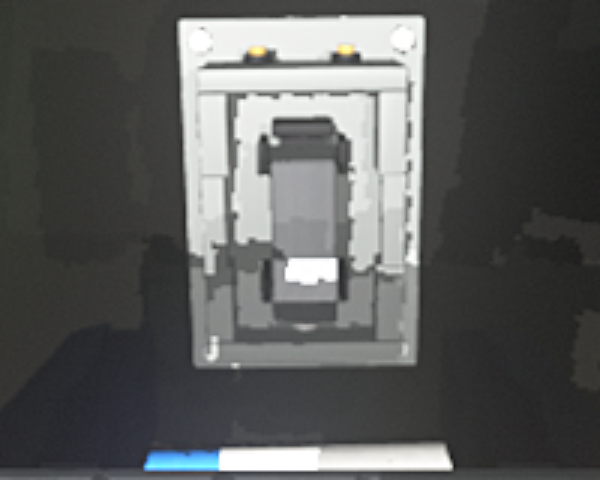

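The battery is centred in the box at crop (305,220), with cradle lips only at its ends, so its middle is free to grip. I take it and lay it in the near half of the tray.

Run:
```python
from h import *
def pr(t):
    s=manip.state(); print(t,round(s["clock"],2),s["tool_pos"].round(4),"w",round(s["gripper_width"],4),"gf",round(s["grasp_force"],2),"F",s["contact_force"].round(2))
b=[.5184,.0328]
manip.move_linear([*b,.07],rate=.12); manip.set_gripper(.034); manip.move_linear([*b,.0352],rate=.06); manip.dwell(.2); pr("down")
manip.set_gripper(.012,force=12); manip.dwell(.3); pr("grip")
if manip.state()["gripper_width"]>.015:
    manip.move_linear([*b,.0452],rate=.04); manip.move_linear([*b,.13],rate=.1); manip.dwell(.2); pr("up")
    yt=np.radians(-3.2); p=np.array([.523,.382])-.05*np.array([-np.sin(yt),np.cos(yt)])
    manip.move_linear([*p,.13],rate=.2,rot=down(yt)); manip.dwell(.2); pr("above")
    if manip.state()["gripper_width"]>.015:
        manip.move_linear([*p,.03],rate=.12); manip.move_linear([*p,.0112],rate=.04); manip.dwell(.2); pr("low")
        z=.0112
        while manip.state()["contact_force"][2]<3 and z>.0085:
            z-=.0006; manip.move_linear([*p,z],rate=.02); manip.dwell(.1)
        pr("touch")
        manip.set_gripper(.034); manip.dwell(.2); pr("open")
        manip.move_linear([*p,.15],rate=.12); manip.dwell(.2)
        c,T=wrist("w5"); P=cloud(c,T); m=(P[...,2]>.02)&(P[...,2]<.04)&(np.hypot(P[...,0]-p[0],P[...,1]-p[1])<.04)
        print(m.sum(),P[m].mean(0) if m.any() else 0)
        manip.move_linear([.45,.2,.25],rate=.2); pr("away")
        c=cams.capture("top"); cv2.imwrite("pics/t2.png",cv2.resize(c["image"][130:290,100:380],None,fx=2.5,fy=2.5))
```

```text
down 24.48 [0.5189 0.0328 0.0357] w 0.0342 gf 0.0 F [ 0.56  0.93 -0.7 ]
grip 25.18 [0.5185 0.0331 0.0355] w 0.0174 gf 12.0 F [-2.49  3.59  4.83]
up 26.77 [0.5178 0.0328 0.1291] w 0.0172 gf 12.0 F [-0.82 -0.26 -0.86]
above 28.62 [0.5203 0.3314 0.1301] w 0.017 gf 12.0 F [-0.73  0.45 -1.15]
low 30.43 [0.5202 0.332  0.0112] w 0.0174 gf 12.0 F [ 0.81  0.26 -0.14]
touch 31.48 [0.5204 0.3322 0.0104] w 0.0176 gf 12.0 F [-2.39 -1.45  7.11]
open 32.12 [0.5202 0.3321 0.0093] w 0.0341 gf 0.0 F [0.34 0.22 0.34]
961 [0.51969548 0.33065526 0.02970616]
away 34.74 [0.45   0.2003 0.2494] w 0.0338 gf 0.0 F [ 0.21 -0.1  -0.89]
```

Run:
```python
import cv2,os
from h import *
c=cams.capture("scene"); s=cv2.resize(c["image"][150:350,90:390],None,fx=2,fy=2)
t=cv2.imread("pics/t2.png")
if t is not None: t=cv2.resize(t,(600,343)); s=cv2.resize(s,(390,257)); out=np.vstack([t,cv2.copyMakeBorder(s,0,0,0,210,0)])
else: out=s
cv2.imwrite("pics/fin.png",out)
```

```text
(no output)
```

View pics/fin.png

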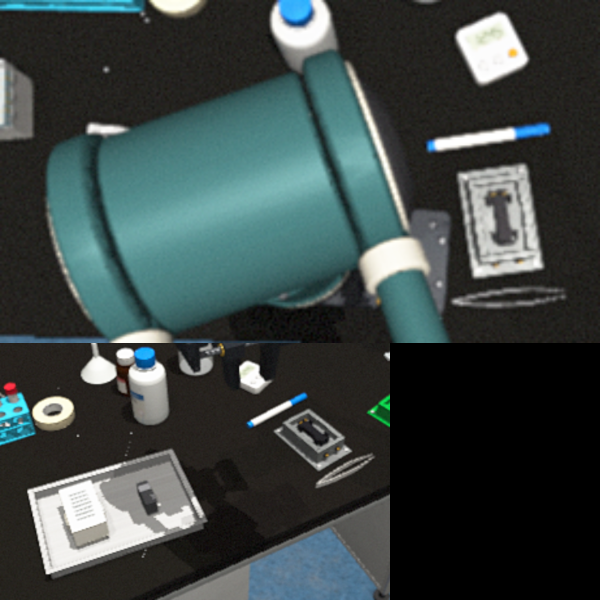

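The scene view shows the cover upright at (83,512) and the battery lying at (148,497), both in the tray. The box is empty and the bystanders are where they were. The battery's top measures 29.7 mm, so its centre is about 16 mm up, and the arm is clear.

```bash
python3 -c "
from cell import order; print(order.close_job())"
```

```text
the job is handed in; nothing more can be done
None
```

The job is handed in at about 35 s on the robot's clock: the cover stands upright in the tray, the battery lies on its side beside it, and the tweezers, marker, timer and bottle appear unmoved in the last camera views.

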